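# Slide the locked condiment tray home past its spring button

### The job

The pull-out condiment tray is locked in its forward position by the red spring button that stands up in its finger opening. With a fingertip, press the button down and keep it down while you push the tray away from you over it, then slide the tray fully home, until the button springs up again in front of the tray. Only press and push, never grip or lift: do not touch the bottle, the mills or the rail round them, keep them standing on the tray, and leave the things beside the tray where they are.

Things in the scene. Friction and masses are not known exactly. Their poses are not given: they have to be found in the camera images.
- slide_base: Fixed base on the worktop: aluminium plate 385 x 216 mm, dark runners and a back end stop, all lower than the tray top or behind it. Origin on the worktop under the button's middle; x = the way the tray slides home (away from the robot, level), y left, z up. Between the runners the plate's top is 7 mm over the worktop; the black rim round the button ends at 14 mm.
- tray: Wooden board 314 (x) x 240 (y) x 8 mm, underside 22 mm and top 30 mm over the worktop; slides along x. Frame as slide_base while pulled out, then moves with the board. Front edge at x = -117 mm, back edge +197 mm; steel-trimmed finger opening right through, 48 (x) x 58 (y) mm, centred at x = y = 0. Pushing any rim of the board moves it: about 3 to 8 N. It carries about 1 kg.
- tray_slide (a joint): How far the tray has slid home along the x axis of slide_base, m: 0 = pulled out (start, locked), 0.140 = fully home against the end stop. At the start it has 3 mm of play before the button stops it.
- release_button: Red ribbed push button of the base, 42 (x) x 50 (y) mm, in the finger opening. It stays in place as the tray slides; its origin (as slide_base when up) goes down with it. Standing up, it blocks the tray. Once it is down and the tray has gone some 6 mm, the board rides over it and keeps it down; it rises only when the tray's front edge has passed, and locks the tray home.
- button_top (a point): Middle of the button's top face: 32 mm over the worktop when up (2 mm above the board).
- button_press (a joint): How far the button is pressed straight down, m: 0 = up, 0.014 = at its lower stop (top face 18 mm over the worktop). It has to be down 10 mm or more for the tray to pass over it. Its spring pushes with 2.5 N when up, 5.3 N when fully down.
- finger_opening (a point): Centre of the tray's finger opening, at the level of the board's top face; moves with the tray.
- tray_rail: Steel rod rail, 26 mm high, round the back part of the tray, where the bottle and mills stand; its front rod is 106 mm behind the centre of the finger opening. Origin as of tray. Not to be touched.
- pepper_mill: Black pepper mill, 59 mm across and 155 mm high, loose on the back part of the tray, centre about 150 mm behind the finger opening; origin at the middle of its foot.
- oil_bottle: Glass oil bottle with yellow cap, 60 mm across and 273 mm high, loose on the back part of the tray in one row with the mills; origin at the middle of its foot.
- salt_mill: Light wooden salt mill, 59 mm across and 155 mm high, loose on the back part of the tray in the same row; origin at the middle of its foot.
- honey_jar: Honey jar with red lid, 58 mm across and 86 mm high, on the worktop to the left of the tray; origin at the middle of its foot.
- mug: White mug with handle, 82 mm across and 91 mm high, on the worktop to the right of the tray; origin at the middle of its foot.
- garlic: Garlic bulb, 56 mm, on the worktop to the right of the tray's front; origin at the middle of its underside.
- teaspoon: Steel teaspoon, 132 mm long, lying on the worktop to the left of the tray's front; origin at its middle, underside.

How it is judged (in metres and radians):
On the way, in this order (a step that is already met when the one before it is completed fails the run):
1. a fingertip presses the button down while the tray is still pulled out (value of joint button_press above 0.0085 m and contact force between the fingers and release_button above 0.5 N and value of joint tray_slide below 0.02 m), for 0.1 s.
2. the tray is pushed over the button, which stays down (value of joint tray_slide above 0.03 m and value of joint button_press above 0.0085 m), for 0.05 s.
At the end, for the whole second after the job is handed in: The tray is home (slide at least 136.5 mm of 140), at rest, with the button sprung up in front of it (within 3 mm of its upper end); bottle and mills stand upright on the tray (tilt under 0.1 rad); the things beside it lie within 20 mm of where they were (value of joint tray_slide above 0.1365 m and value of joint button_press below 0.003 m and velocity of joint tray_slide below 0.01 m/s and angle between each of pepper_mill, oil_bottle, salt_mill's own z axis and vertical below 0.1 rad and z of each of pepper_mill, oil_bottle, salt_mill in the frame of slide_base above 0.025 m and distance of each of honey_jar, mug, garlic, teaspoon from where it was at the start of the episode below 0.02 m); the robot touches nothing.
It fails at once if the bottle or a mill is touched by the robot (contact force between any of the fingers, the arm and pepper_mill above 1 N or contact force between any of the fingers, the arm and oil_bottle above 1 N or contact force between any of the fingers, the arm and salt_mill above 1 N).
It fails at once if the bottle or a mill is lifted or tipped (z of any of pepper_mill, oil_bottle, salt_mill in the frame of slide_base above 0.05 m or angle between any of pepper_mill, oil_bottle, salt_mill's own z axis and vertical above 0.35 rad).
It fails at once if the rail is touched, gripped or used as a handle (contact force between any of the fingers, the arm and tray_rail above 1 N).
It fails at once if a thing beside the tray is moved or lifted (distance of any of honey_jar, mug, garlic, teaspoon from where it was at the start of the episode above 0.02 m).
It also fails if it takes over 35 s, if anything falls off the work surface, if the arm or the gripper's body presses on something with over 40 N, if the wrist force passes 120 N, or if a joint passes its speed limit or range.

### The arm

A 7-joint arm with a two-finger parallel gripper is mounted at the origin on a cart in front of the work surface, level with it; the furniture and walls round the work are solid. World frame = base frame: x ahead of the robot, y to its left, z up, the work surface at z = 0. Lengths are in mm, angles in rad, forces in N, time in s.
With the tool pointing down it reaches from about 375 to 925 mm from the base axis. Payload 3.1 kg.
Tool frame: the origin (TCP) lies between the finger pads; the fingertips stand arm.tips_ahead ahead of it and the grasp point (between the pads) lies 11 mm behind it (arm.tips_ahead is the distance from the TCP to the fingertips, in mm); z points along the fingers, y is the line along which they close (so a half turn about z gives the same grasp; the last joint's range is limited). The gripper opens to 85 mm and grips with 20 to 120 N. Pads are 22 mm wide; open, the fingers measure 114 mm over their backs; the gripper's body (76 mm by 85 mm) begins 54 mm behind the grasp point. The pads swing forward as they close: fully open they stand 13 mm farther back than shut.
Start: joints at [1.188, 0.383, 0.044, 1.598, -0.018, 1.161, -0.05], TCP at [182.648, -623.813, 202.569] pointing down, gripper open.
Joint ranges: [-2.61, 2.61], [-0.41, 2.15], [-1.48, 1.57], [0, 2.5], [-1.57, 4.71], [0.05, 1.97], [-2.85, 2.85]. Speed limits (rad/s): [2.79, 2.79, 3.14, 3.14, 3.14, 3.14, 3.14].

### API

Orientations are given as a unit quaternion [w, x, y, z].
In Python, from station import arm gives the robot as it stands.
- The arm moves only by the shell command python3 steer.py FILE, which reads ROWS from the file FILE. ROWS is one flat JSON list of numbers that holds 1 to 10 rows one after another, with no inner brackets; each row has 5 numbers: the opening from 0.0 (shut) to 1.0 (fully open), then dx, dy, dz in m, then a turn about the tool's z in rad; each row shifts and turns the commanded pose from where the row before left it, along the tool's axes as they then stand; what a row does not reach is not made up. A row lasts 1/10 s, in which the tool goes at most 50 mm and 0.15 rad, less where a joint would pass 70% of its speed; a pose out of reach is approached as far as the arm can. The fingers move at their own pace and stop on an object; the grip force is fixed at half the most. Time passes only in rows, so rows that do not move let the fingers close. It prints the time, the measured TCP pose, the force, the opening and the grip force at its end. Input that does not fit is refused with a message, and nothing moves.
- arm.state(): the state, without advancing time (a new reading comes with each control period).
- arm.grab_frame(name): name is "scene" or "top"; returns the picture (480x640x3 uint8, red, green, blue); there is no depth.
- arm.get_calibration(name): a dict with "fx", "fy", "cx", "cy" (pixels), "R" (3x3) and "t" (3): a world point X has camera coordinates R X + t. Camera axes: x right, y down, z forward; pixel columns grow to the right and rows downward; lengths in mm; the calibration is good to about 2 mm. A picture is of the moment at which its call begins. get_calibration takes no time and is no camera call.
- arm.finish_job(): hands the job in; it is judged then, once.
The state is a dict: "time": time; "joint_positions": joint angles; "joint_velocities": joint speeds; "tau": joint torques, N m; "tcp_pos": TCP position; "orientation": TCP orientation; "ft_force": force on the tool from outside, world axes, zero at the start; "wrist_torque": the same for the moment, N m; "grip_width": opening from 0.0 (shut) to 1.0 (fully open); "gripper_force": force on a finger pad.
Only numpy, scipy, OpenCV 4.12 (cv2) and the standard library are available. Lean on these libraries where they do the work, as an engineer would, in place of code of your own. Each camera call takes 0.05 s, during which the arm holds its last target. There are 200 camera calls.

## Working session

There is one attempt and no reset: what is moved stays moved. The work goes in short steps, Python scripts to look and compute and a shell command to move; the robot and the scene stay as the last step left them, time stands still between calls to the robot, and variables do not carry over. Pictures are saved under pics/ and viewed, at most 10 in all, crops included, and the job is handed in when it is done.

```bash
mkdir -p pics; ls
python3 - <<'E'
from station import arm
import cv2
s=arm.state();print(s['time'],s['tcp_pos'],s['orientation'],s['grip_width'],arm.tips_ahead)
for n in('scene','top'):
    cv2.imwrite(f'pics/{n}0.png',arm.grab_frame(n)[:,:,::-1]);c=arm.get_calibration(n);print(c)
E
```

```text
pics
station.py
steer.py
0.0 [ 182.31980176 -622.83476411  201.17413462] [-1.30168252e-03  9.89871466e-01  1.41960264e-01 -2.63469047e-04] 0.9976585249243785 8.0
{'fx': 491.70364338289056, 'fy': 491.70364338289056, 'cx': 317.12278764436184, 'cy': 243.4230062319873, 'R': array([[-0.8420252 , -0.53940909, -0.00560355],
       [-0.25035096,  0.39996052, -0.88167793],
       [ 0.47782629, -0.74099219, -0.47181842]]), 't': array([450.68511711, 137.40197836, 895.53484041])}
{'fx': 440.64415463645724, 'fy': 440.64415463645724, 'cx': 322.33647635374393, 'cy': 238.34039308239232, 'R': array([[ 0.12032561, -0.99271152, -0.00675201],
       [-0.96621194, -0.11554655, -0.23039852],
       [ 0.2279391 ,  0.03424671, -0.97307293]]), 't': array([  8.88000435, 519.39038943, 893.07440462])}
```

View pics/top0.png

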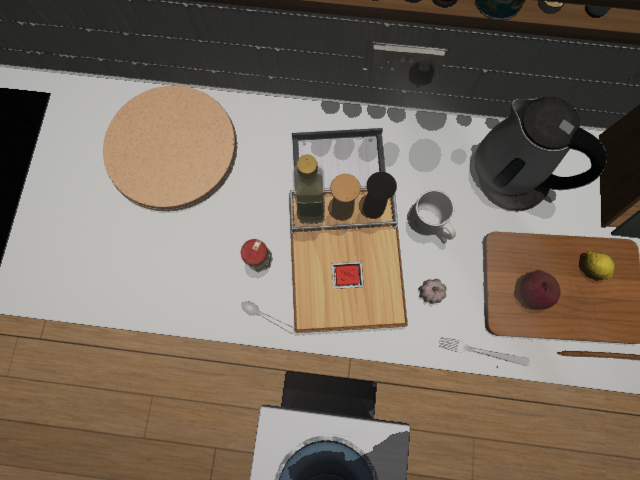

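View pics/scene0.png

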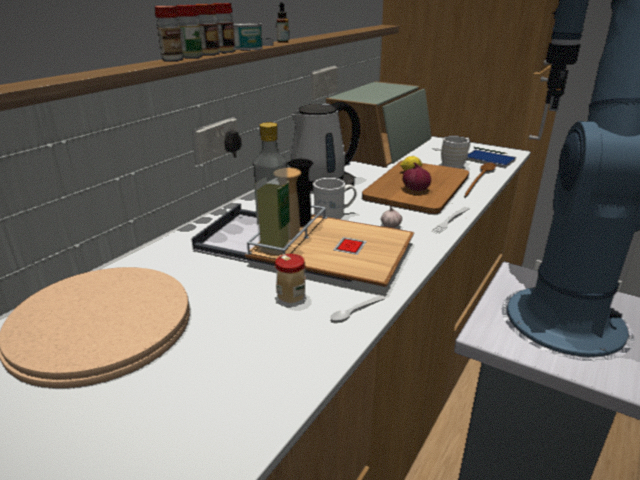

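The top view shows the button at about (347,275) and the tray's front edge running from (296,331) to (406,325). I'll enlarge that area.

Run:
```python
import cv2
a=cv2.imread('pics/top0.png')[210:345,270:450]
cv2.imwrite('pics/c1.png',cv2.resize(a,None,fx=4.4,fy=4.4,interpolation=cv2.INTER_CUBIC))
```

```text
(no output)
```

View pics/c1.png

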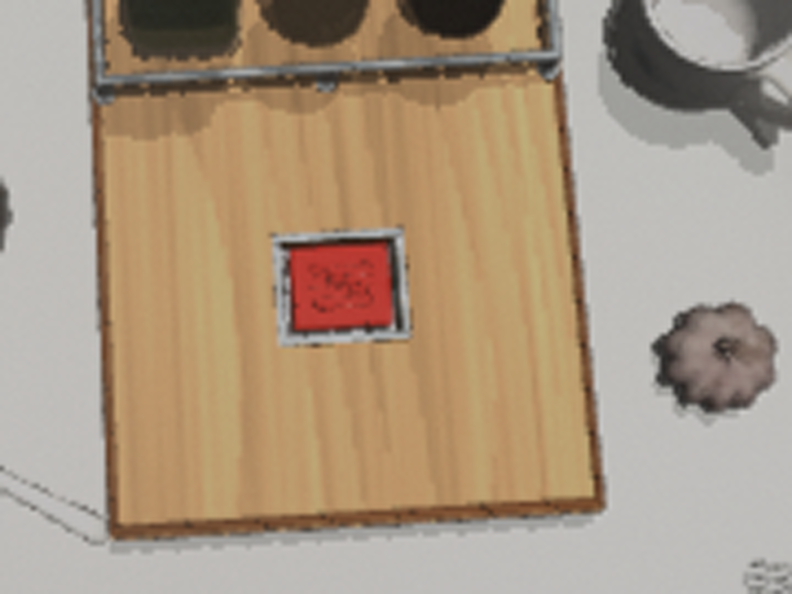

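The crop shows the tray's front top corners at (112,525) and (602,500), and the opening trim at (273,235), (403,229), (411,339) and (279,347). The button's middle is at (343,286).

```bash
cat > h.py <<'E'
import numpy as np
from station import arm
def px(n,uv,z):
    c=arm.get_calibration(n);R,t=c['R'],c['t'];o=-R.T@t
    d=R.T@np.array([(uv[0]-c['cx'])/c['fx'],(uv[1]-c['cy'])/c['fy'],1]);return o+d*(z-o[2])/d[2]
E
python3 - <<'E'
from h import *
f=lambda u,v,z:px('top',(270+(u+.5)/4.4-.5,210+(v+.5)/4.4-.5),z)
FL,FR=f(112,525,30),f(602,500,30);print(FL,FR)
T=[f(*p,30) for p in((273,235),(403,229),(411,339),(279,347))];print(np.mean(T,0))
b=f(343,286,32);print('btn',b)
n=FL-FR;print('width',np.linalg.norm(n),'yaw',np.arctan2(-n[0],n[1]))
d=((T[0]+T[1])-(T[2]+T[3]))/2;print('yaw2',np.arctan2(d[1],d[0]))
L=f(98,105,30)-FL;print('yawL',np.arctan2(L[1],L[0]))
R=f(560,85,30)-FR;print('yawR',np.arctan2(R[1],R[0]))
print('scene btn',px('scene',(350,245.5),32))
from scipy.spatial.transform import Rotation as Ro
s=arm.state();print(s['tcp_pos'],Ro.from_quat(s['orientation'],scalar_first=True).as_matrix().round(4),s['joint_positions'])
E
```

```text
[317.74445743 105.84742646  30.        ] [ 358.11346416 -128.776468     30.        ]
[446.57498096   7.91133367  30.        ]
btn [446.91599172   7.28978038  32.        ]
width 238.07147783360406 yaw 0.17039003614056183
yaw2 0.1701854732974751
yawL 0.1688770277214401
yawR 0.17948171271646324
scene btn [440.2664615   13.99313551  32.        ]
[ 182.38694755 -622.92340171  201.28574089] [[ 9.597e-01  2.811e-01 -8.000e-04]
 [ 2.811e-01 -9.597e-01  2.300e-03]
 [-1.000e-04 -2.400e-03 -1.000e+00]] [ 1.18817342  0.38379361  0.04381732  1.59941852 -0.01789314  1.16119302
 -0.04990616]
```

Careful with the scale: shifts go in m. That gives: -36 mm is -0.036, 23 mm is 0.023.

```bash
echo '[0, 0, 0, 0, 0.113, 0, 0.01, -0.016, 0, 0, 0, 0.023, -0.036, 0, 0, 0, 0.023, -0.036, 0, 0, 0, 0.023, -0.036, 0, 0, 0, 0.023, -0.036, 0, 0, 0, 0.023, -0.036, 0, 0, 0, 0.023, -0.036, 0, 0, 0, 0.023, -0.036, 0, 0, 0, 0.023, -0.036, 0, 0]' > path.dat && python3 steer.py path.dat
```

```text
time: 1.1
tcp_pos: [321.8, -289.2, 202.2]
orientation: [-0.0, 0.996, 0.086, -0.0]
ft_force: [0.9, -1.1, 0.0]
grip_width: -0.003
gripper_force: 0.0
```

```bash
echo '[0, 0.023, -0.036, 0, 0, 0, 0.023, -0.036, 0, 0, 0, 0.023, -0.036, 0, 0, 0, 0.023, -0.036, 0, 0, 0, 0.023, -0.036, 0, 0, 0, 0.023, -0.036, 0, 0, 0, 0.023, -0.036, 0.01, 0, 0, 0.015, -0.02, 0.02, 0, 0, 0, 0, 0.02, 0, 0, 0, 0, 0, 0]' > path.dat && python3 steer.py path.dat
cat >> h.py <<'E'
from scipy.spatial.transform import Rotation as Ro
def rel(x,y,z):
    s=arm.state();M=Ro.from_quat(s['orientation'],scalar_first=True).as_matrix()
    print(s['time'],s['tcp_pos'],'yaw',np.arctan2(M[1,0],M[0,0]),'F',s['ft_force'],'rel',M.T@(np.array([x,y,z])-s['tcp_pos']))
E
python3 -c "
from h import *
rel(452,8.3,80)"
```

```text
time: 2.1
tcp_pos: [445.7, 7.9, 149.7]
orientation: [-0.001, 0.996, 0.087, -0.003]
ft_force: [-1.3, -0.8, -0.5]
grip_width: 0.003
gripper_force: 0.0
2.1 [445.67415245   7.88615051 149.72238415] yaw 0.17459619487299216 F [-1.26380998 -0.79112191 -0.46905283] rel [ 6.77871578  0.8289916  69.67610965]
```

In the tool's units: 6 mm is 0.006, 30 mm is 0.03.

```bash
echo '[0, 0.006, 0.001, 0.03, 0, 0, 0, 0, 0.03, 0, 0, 0, 0, 0.025, 0, 0, 0, 0, 0, 0, 0, 0, 0, 0, 0]' > path.dat && python3 steer.py path.dat; python3 -c "
from h import *
import cv2
rel(452,8.3,26.5)
a=arm.grab_frame('top')[180:345,250:470,::-1];b=arm.grab_frame('scene')[170:300,280:440,::-1]
cv2.imwrite('pics/c2.png',cv2.vconcat([cv2.resize(x,(480,300 if i else 300),interpolation=2) for i,x in enumerate((a,b))]))"
```

```text
time: 2.6
tcp_pos: [454.8, 6.3, 68.1]
orientation: [0.0, 0.996, 0.085, -0.0]
ft_force: [0.2, 0.8, 0.8]
grip_width: 0.001
gripper_force: 0.0
2.6 [454.76978153   6.29853176  68.10328267] yaw 0.17051214415941424 F [0.21706076 0.84499409 0.7648642 ] rel [-2.37008518 -2.44605152 41.60420919]
```

View pics/c2.png

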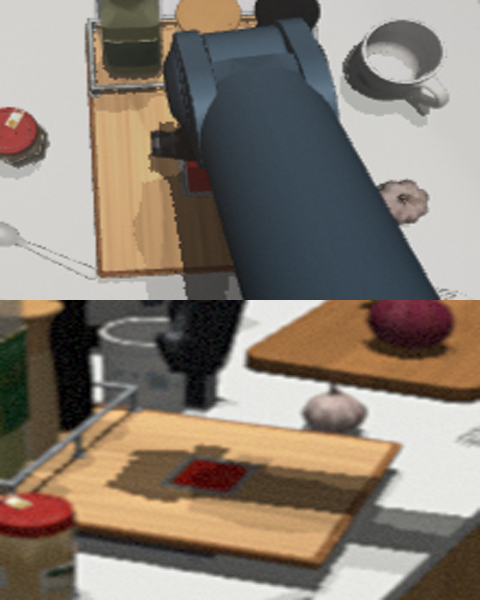

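```bash
python3 -c "
from h import *
import cv2
c=arm.get_calibration('scene')
for X in ([452,7,60],[447,7.5,32],[452,7,76]):
    p=c['R']@np.array(X)+c['t'];print(X,c['fx']*p[0]/p[2]+c['cx'],c['fy']*p[1]/p[2]+c['cy'])
rel(452,8.3,26.5)
b=arm.grab_frame('scene')[180:270,290:410,::-1]
cv2.imwrite('pics/c3.png',cv2.resize(b,None,fx=6,fy=6,interpolation=cv2.INTER_CUBIC))"
```

```text
[452, 7, 60] 347.2164437116896 231.62886178677846
[447, 7.5, 32] 348.77841041039386 243.54999473141714
[452, 7, 76] 347.38748614293064 225.06591123125412
2.7 [456.41599351   6.61258576  69.30729283] yaw 0.170973507302565 F [ 0.86610159 -0.1886339  -0.07979009] rel [-4.1973091  -2.45617688 42.79208427]
```

View pics/c3.png

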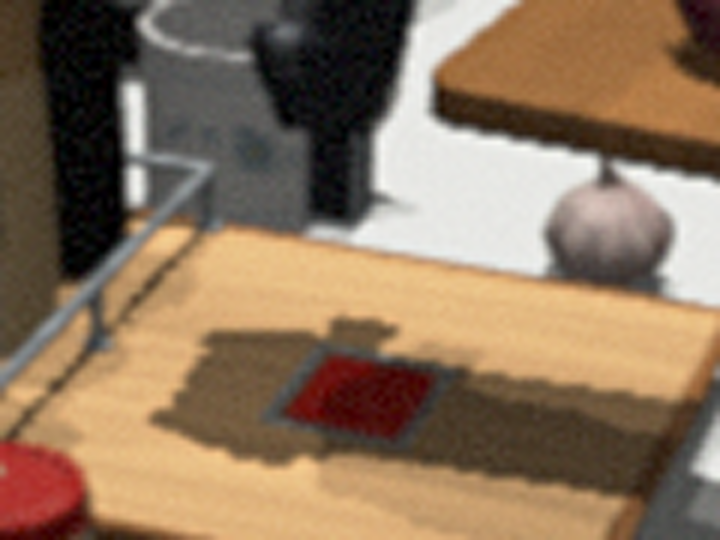

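The scene view shows the fingertip near (347,217) where I predicted row 232, so its height is in doubt. I'll come down a little and compare.

```bash
echo '[0, -0.003, -0.001, 0.01, 0, 0, 0, 0, 0.008, 0, 0, 0, 0, 0, 0]' > path.dat && python3 steer.py path.dat; python3 -c "
from h import *
import cv2
rel(452,8.3,26.5)
b=arm.grab_frame('scene')[160:270,280:420,::-1]
cv2.imwrite('pics/c4.png',cv2.resize(b,None,fx=5,fy=5,interpolation=cv2.INTER_CUBIC))"
```

```text
time: 3.05
tcp_pos: [450.1, 7.4, 48.4]
orientation: [-0.0, 0.996, 0.086, -0.001]
ft_force: [-1.4, -0.2, -1.1]
grip_width: -0.003
gripper_force: 0.0
3.05 [450.14599583   7.35265765  48.41349345] yaw 0.1720279968985852 F [-1.35615161 -0.23571217 -1.10656176] rel [ 2.04674558 -0.60778815 21.90838675]
```

View pics/c4.png

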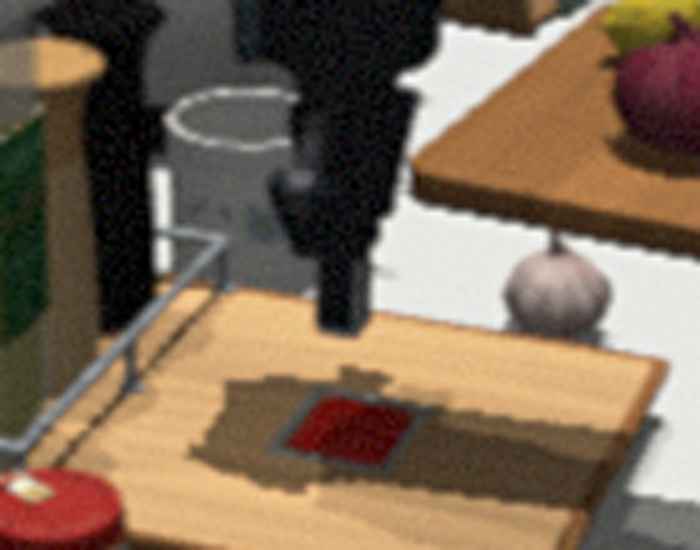

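The fingertip is at about (348,226) and the button at (350,246), so the tip stands higher than calculated. The start picture lets me check the tool geometry against its known pose.

```bash
python3 -c "
from h import *
import cv2
c=arm.get_calibration('scene')
for X in ([182.4,-623,201],[182.4,-623,193],[182.4,-623,250],[450,7.4,48],[450,7.4,40],[450,7.4,113],[331.7+20.4,-12.4-118.2,30],[331.7-20.4,-12.4+118.2,30]):
    p=c['R']@np.array(X)+c['t'];print(X,c['fx']*p[0]/p[2]+c['cx'],c['fy']*p[1]/p[2]+c['cy'])
a=cv2.imread('pics/scene0.png')[30:150,500:620];b=arm.grab_frame('top')[210:300,290:410,::-1]
cv2.imwrite('pics/c5.png',cv2.hconcat([cv2.resize(a,(400,400),interpolation=2),cv2.resize(b,(400,400),interpolation=2)]))"
```

```text
[182.4, -623, 201] 547.4086288194391 121.48762731685953
[182.4, -623, 193] 546.782601431119 124.3905602473915
[182.4, -623, 250] 551.3207934965093 103.34664517675549
[450, 7.4, 48] 347.79137372298084 236.78317447437013
[450, 7.4, 40] 347.7050933843208 239.99920695450479
[450, 7.4, 113] 348.51535858394004 209.7972021876256
[352.09999999999997, -130.6, 30] 413.4079382013707 230.79935328667102
[311.3, 105.8, 30] 384.97078998277925 282.3432768665666
```

View pics/c5.png

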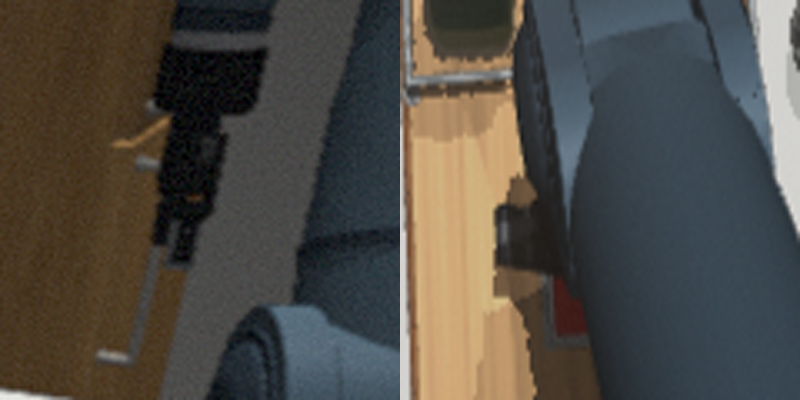

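```bash
python3 -c "
from h import *
for z in (80,113,145,180): print(z,px('top',(319,263.5),z)[:2], 'expect ~442.8 49.3')"
echo '[0, 0.002, 0, 0.005, 0, 0, 0, 0, 0, 0, 0, 0, 0, 0, 0]' > path.dat && python3 steer.py path.dat; python3 -c "
from h import *
rel(452,8.3,26.5)"; echo '[0, 0, 0, 0.005, 0, 0, 0, 0, 0, 0, 0, 0, 0, 0, 0]' > path.dat && python3 steer.py path.dat; python3 -c "
from h import *
rel(452,8.3,26.5)"
```

```text
80 [455.57348463  70.64928819] expect ~442.8 49.3
113 [449.82261383  69.47254593] expect ~442.8 49.3
145 [444.24601184  68.33146252] expect ~442.8 49.3
180 [438.14660342  67.08340255] expect ~442.8 49.3
time: 3.45
tcp_pos: [453.7, 7.9, 44.5]
orientation: [-0.0, 0.996, 0.086, -0.0]
ft_force: [-0.2, -0.3, 0.8]
grip_width: -0.003
gripper_force: 0.0
3.45 [453.6795395    7.93234262  44.47313006] yaw 0.17192182081114907 F [-0.23790263 -0.27292828  0.79587186] rel [-1.5887609  -0.6452588  17.97356139]
time: 3.75
tcp_pos: [453.4, 7.8, 39.4]
orientation: [-0.0, 0.996, 0.086, -0.0]
ft_force: [0.2, -0.3, 0.4]
grip_width: -0.002
gripper_force: 0.0
3.75 [453.36565906   7.81930958  39.37200541] yaw 0.17183799054927024 F [ 0.20994663 -0.27402266  0.40091157] rel [-1.25666068 -0.70527139 12.87276223]
```

```bash
for i in 1; do echo '[0, 0, 0, 0.005, 0, 0, 0, 0, 0, 0, 0, 0, 0, 0, 0]' > path.dat && python3 steer.py path.dat; done; python3 -c "
from h import *
import cv2
rel(452,8.3,26.5)
b=arm.grab_frame('scene')[180:270,290:410,::-1]
cv2.imwrite('pics/c6.png',cv2.resize(b,None,fx=6,fy=6,interpolation=cv2.INTER_CUBIC))"
```

```text
time: 4.05
tcp_pos: [453.4, 7.9, 34.4]
orientation: [-0.0, 0.996, 0.086, -0.0]
ft_force: [0.5, 0.3, 0.3]
grip_width: 0.002
gripper_force: 0.0
4.05 [453.37577264   7.8505894   34.37002317] yaw 0.17188865913181184 F [0.54205416 0.25578168 0.26415018] rel [-1.27453316 -0.67678876  7.87080093]
```

View pics/c6.png

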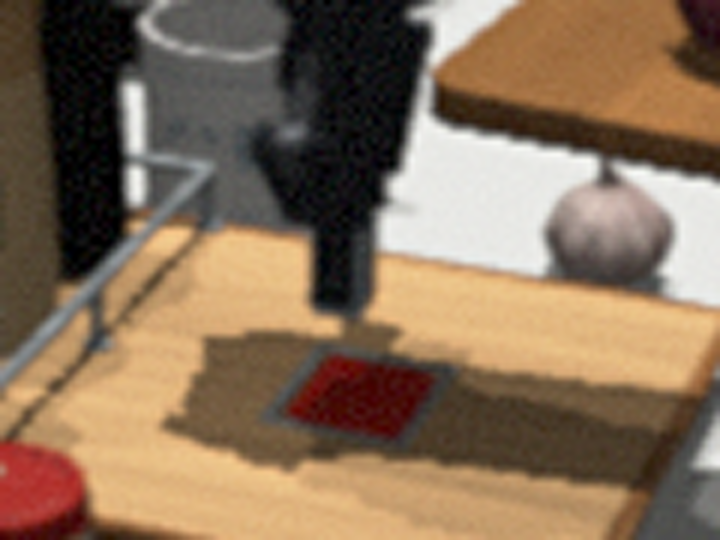

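The tip really is still about 35 mm above the button, centred over it in the image: tip at (347,230), button at (350,246). I'll keep descending and watch the force.

```bash
echo '[0, -0.001, 0, 0.007, 0, 0, 0, 0, 0.007, 0, 0, 0, 0, 0.006, 0, 0, 0, 0, 0, 0, 0, 0, 0, 0, 0]' > path.dat && python3 steer.py path.dat; python3 -c "
from h import *
import cv2
rel(452,8.3,0)
b=arm.grab_frame('scene')[200:260,310:390,::-1]
cv2.imwrite('pics/c7.png',cv2.resize(b,None,fx=8,fy=8,interpolation=cv2.INTER_CUBIC))"
```

```text
time: 4.6
tcp_pos: [452.3, 7.7, 14.2]
orientation: [-0.0, 0.996, 0.086, -0.0]
ft_force: [-0.1, -0.4, -0.2]
grip_width: -0.001
gripper_force: 0.0
4.6 [452.30920676   7.74702859  14.18430161] yaw 0.1719515699367049 F [-0.12196918 -0.37676696 -0.24121546] rel [-0.19805415 -0.59241969 14.1846964 ]
```

View pics/c7.png

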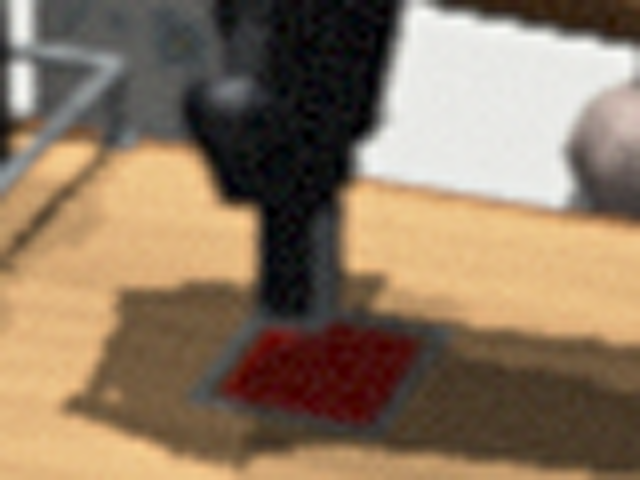

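The tip is at crop (295,312) and the button at (318,370), about 18 mm still to go.

In the tool's units: 6 mm is 0.006, 5 mm is 0.005.

```bash
echo '[0, 0, 0, 0.006, 0, 0, 0, 0, 0.005, 0, 0, 0, 0, 0, 0, 0, 0, 0, 0, 0]' > path.dat && python3 steer.py path.dat; echo '[0, 0, 0, 0.004, 0, 0, 0, 0, 0, 0, 0, 0, 0, 0, 0]' > path.dat && python3 steer.py path.dat; python3 -c "
from h import *
rel(452,8.3,0)"
```

```text
time: 5.05
tcp_pos: [452.6, 7.7, 3.5]
orientation: [-0.0, 0.996, 0.086, -0.0]
ft_force: [-0.5, -0.4, -0.2]
grip_width: -0.0
gripper_force: 0.0
time: 5.35
tcp_pos: [452.8, 7.7, -0.3]
orientation: [0.0, 0.996, 0.086, 0.0]
ft_force: [-0.2, 0.8, 2.7]
grip_width: 0.002
gripper_force: 1.4
5.35 [ 4.52809433e+02  7.65241890e+00 -2.92380648e-01] yaw 0.17178949477864677 F [-0.17207613  0.76136412  2.66668034] rel [-0.68676549 -0.77639405 -0.29256611]
```

Contact with the spring at TCP z ≈ 0. Now I press further.

In the tool's units: 4 mm is 0.004.

```bash
echo '[0, 0, 0, 0.004, 0, 0, 0, 0, 0, 0, 0, 0, 0, 0, 0]' > path.dat && python3 steer.py path.dat; echo '[0, 0, 0, 0.004, 0, 0, 0, 0, 0, 0, 0, 0, 0, 0, 0]' > path.dat && python3 steer.py path.dat;echo '[0, 0, 0, 0.003, 0, 0, 0, 0, 0, 0, 0, 0, 0, 0, 0]' > path.dat && python3 steer.py path.dat; python3 -c "
from h import *
rel(452,8.3,0)"
```

```text
time: 5.65
tcp_pos: [452.9, 7.7, -4.4]
orientation: [-0.0, 0.996, 0.086, 0.0]
ft_force: [0.0, -0.1, 4.1]
grip_width: -0.007
gripper_force: 1.8
time: 5.95
tcp_pos: [452.9, 7.7, -8.4]
orientation: [0.0, 0.996, 0.086, 0.0]
ft_force: [-1.0, -0.3, 4.3]
grip_width: -0.001
gripper_force: 2.2
time: 6.25
tcp_pos: [453.0, 7.6, -10.7]
orientation: [0.0, 0.996, 0.086, 0.0]
ft_force: [-2.9, -0.8, 10.3]
grip_width: -0.006
gripper_force: 5.1
6.25 [453.00107816   7.64356756 -10.65728989] yaw 0.1718058580741142 F [-2.87213983 -0.83405797 10.31047329] rel [ -0.87323692  -0.811075   -10.65788457]
```

Bottom stop reached (10 N). Pushing forward, slowly so the mills stay steady.

```bash
echo '[0, 0.003, 0, 0, 0, 0, 0.003, 0, 0, 0, 0, 0.003, 0, 0, 0, 0, 0.003, 0, 0, 0, 0, 0.003, 0, 0, 0, 0, 0.003, 0, 0, 0, 0, 0.002, 0, 0, 0, 0, 0, 0, 0, 0]' > path.dat && python3 steer.py path.dat; python3 -c "
from h import *
rel(452,8.3,0)"
```

```text
time: 7.05
tcp_pos: [453.2, 7.4, -11.5]
orientation: [0.005, 0.996, 0.085, -0.02]
ft_force: [-31.7, -3.2, 54.8]
grip_width: -0.005
gripper_force: 26.9
7.05 [453.1923797    7.42926548 -11.52864154] yaw 0.17051107199523732 F [-31.69858788  -3.24938997  54.75297583] rel [ -1.49876978  -0.99343787 -11.48286959]
```

Blocked, so I'll relieve the push and look.

```bash
echo '[0, -0.01, 0, 0, 0, 0, -0.01, 0, 0, 0, 0, -0.002, 0, 0, 0, 0, 0, 0, 0, 0]' > path.dat && python3 steer.py path.dat; python3 -c "
from h import *
import cv2
rel(452,8.3,0)
b=arm.grab_frame('scene')[200:260,310:390,::-1]
cv2.imwrite('pics/c8.png',cv2.resize(b,None,fx=8,fy=8,interpolation=cv2.INTER_CUBIC))"
```

```text
time: 7.45
tcp_pos: [452.0, 7.5, -10.6]
orientation: [0.0, 0.996, 0.086, 0.002]
ft_force: [0.9, 0.0, 4.8]
grip_width: 0.001
gripper_force: 2.5
7.45 [451.98415667   7.49959494 -10.5841919 ] yaw 0.17197695591570597 F [0.85403352 0.03398454 4.8218311 ] rel [  0.18661734  -0.78228335 -10.58391346]
```

View pics/c8.png

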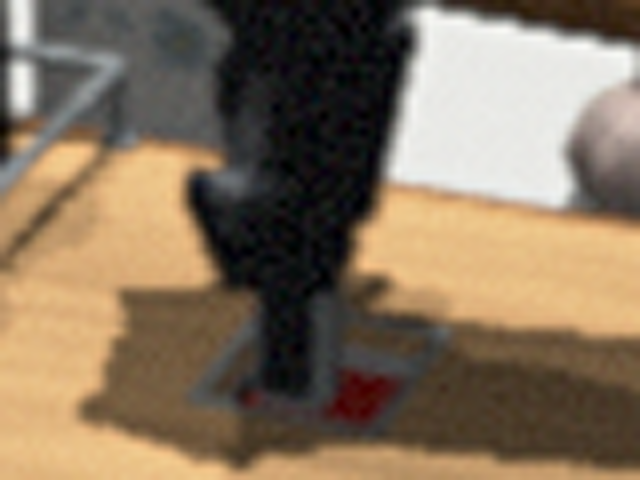

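The fingertip is in the opening on the depressed button, but right against the back rim, and the last press seems to have caught that rim. I'll back off about 7 mm and press to the true stop.

In the tool's units: -3 mm is -0.003, 1 mm is 0.001.

```bash
echo '[0, -0.003, 0, 0, 0, 0, -0.003, 0, 0, 0, 0, 0, 0, 0.001, 0, 0, 0, 0, 0, 0, 0, 0, 0, 0, 0]' > path.dat && python3 steer.py path.dat; echo '[0, 0, 0, 0.0015, 0, 0, 0, 0, 0, 0, 0, 0, 0, 0, 0]' > path.dat && python3 steer.py path.dat;echo '[0, 0, 0, 0.0015, 0, 0, 0, 0, 0, 0, 0, 0, 0, 0, 0]' > path.dat && python3 steer.py path.dat; python3 -c "
from h import *
rel(452,8.3,0)"
```

```text
time: 8.0
tcp_pos: [447.8, 6.8, -10.7]
orientation: [0.0, 0.996, 0.086, 0.003]
ft_force: [2.3, 0.6, 13.1]
grip_width: -0.003
gripper_force: 6.4
time: 8.3
tcp_pos: [447.9, 6.8, -10.9]
orientation: [0.001, 0.996, 0.086, 0.002]
ft_force: [-2.8, -0.7, 26.8]
grip_width: -0.001
gripper_force: 13.0
time: 8.6
tcp_pos: [448.1, 6.7, -11.1]
orientation: [0.001, 0.996, 0.086, 0.002]
ft_force: [-7.4, 0.6, 38.4]
grip_width: -0.001
gripper_force: 19.4
8.6 [448.07009477   6.73602422 -11.09654238] yaw 0.17213184886316832 F [-7.40400651  0.60992897 38.43119124] rel [  4.17702013  -0.83416397 -11.08512974]
```

The true stop is at TCP z ≈ −10.6. The block was most likely fingertip friction from over-pressing, so I'll ease up to about 12.5 mm of press and push again.

In the tool's units: -3 mm is -0.003, -2.5 mm is -0.0025.

```bash
echo '[0, 0, 0, -0.003, 0, 0, 0, 0, -0.0025, 0, 0, 0, 0, 0, 0, 0, 0, 0, 0, 0]' > path.dat && python3 steer.py path.dat; echo '[0, 0.003, 0, 0, 0, 0, 0.003, 0, 0, 0, 0, 0.003, 0, 0, 0, 0, 0.003, 0, 0, 0, 0, 0, 0, 0, 0]' > path.dat && python3 steer.py path.dat; python3 -c "
from h import *
rel(452,8.3,0)"
```

```text
time: 9.0
tcp_pos: [446.6, 6.7, -9.3]
orientation: [-0.0, 0.996, 0.086, 0.002]
ft_force: [4.1, -0.2, 4.3]
grip_width: 0.005
gripper_force: 2.3
time: 9.5
tcp_pos: [446.4, 6.5, -10.9]
orientation: [0.002, 0.996, 0.086, -0.011]
ft_force: [-13.4, -1.0, 28.0]
grip_width: -0.001
gripper_force: 14.0
9.5 [446.44894651   6.50440119 -10.92121652] yaw 0.17122361972159147 F [-13.38886418  -0.96585849  28.03595116] rel [  5.53483207  -0.79802552 -11.04717744]
```

Fingertip friction locks whenever the button reaches its hard stop. I'll lift off, re-press closer to the back rim with only about 11 mm of press, and rise slightly while pushing.

```bash
echo '[0, -0.006, 0, -0.004, 0, 0, -0.004, 0, -0.005, 0, 0, 0, 0, -0.005, 0, 0, 0, 0, 0, 0, 0, 0, 0, 0, 0]' > path.dat && python3 steer.py path.dat; python3 -c "
from h import *
rel(456.9,9.2,-7.6)"
```

```text
time: 10.0
tcp_pos: [444.9, 6.2, 3.3]
orientation: [0.0, 0.996, 0.086, -0.002]
ft_force: [-1.8, 0.8, 2.6]
grip_width: -0.001
gripper_force: 1.1
10.0 [444.9353508    6.23397845   3.33932899] yaw 0.1715007389371557 F [-1.76047392  0.75870567  2.61205982] rel [12.33465314 -0.87949682 10.89503788]
```

In the tool's units: -5 mm is -0.005, 5 mm is 0.005.

```bash
echo '[0, 0, 0, -0.005, 0, 0, 0, 0, 0, 0, 0, 0.005, 0, 0, 0, 0, 0.005, 0, 0, 0, 0, 0, 0, 0, 0, 0, 0, 0, 0, 0]' > path.dat && python3 steer.py path.dat; python3 -c "
from h import *
rel(456.9,9.2,-7.6)"
```

```text
time: 10.6
tcp_pos: [456.8, 8.5, 9.0]
orientation: [-0.0, 0.996, 0.086, -0.0]
ft_force: [-0.2, 0.8, -0.4]
grip_width: -0.001
gripper_force: 0.0
10.6 [456.83591496   8.50784704   9.03507323] yaw 0.1719238621006678 F [-0.2252381   0.80763098 -0.39686339] rel [ 0.1821365  -0.66702557 16.63522609]
```

In the tool's units: 6 mm is 0.006, 4.5 mm is 0.0045.

```bash
echo '[0, 0, 0, 0.006, 0, 0, 0, 0, 0.006, 0, 0, 0, 0, 0.0045, 0, 0, 0, 0, 0, 0, 0, 0, 0, 0, 0]' > path.dat && python3 steer.py path.dat; echo '[0, 0.002, 0, 0, 0, 0, 0.002, 0, -0.0002, 0, 0, 0.002, 0, -0.0002, 0, 0, 0.002, 0, -0.0002, 0]' > path.dat && python3 steer.py path.dat; python3 -c "
from h import *
rel(456.9,9.2,-7.6)"
```

```text
time: 11.1
tcp_pos: [457.3, 8.4, -7.2]
orientation: [0.0, 0.996, 0.086, 0.0]
ft_force: [-0.1, 0.4, 3.7]
grip_width: 0.001
gripper_force: 2.1
time: 11.5
tcp_pos: [460.0, 8.9, -7.9]
orientation: [0.001, 0.996, 0.086, -0.004]
ft_force: [-6.6, -1.6, 5.8]
grip_width: 0.002
gripper_force: 3.5
11.5 [460.01193405   8.88348028  -7.92782724] yaw 0.1715474365165159 F [-6.55883377 -1.57848884  5.84382784] rel [-3.01497945 -0.84296555 -0.30182274]
```

It's moving now, so I'll keep going.

In the tool's units: 2 mm is 0.002.

```bash
echo '[0, 0.002, 0, 0, 0, 0, 0.002, 0, 0, 0, 0, 0.002, 0, 0, 0, 0, 0.002, 0, 0, 0]' > path.dat && python3 steer.py path.dat; python3 -c "
from h import *
rel(456.9,9.2,-7.6)"
```

```text
time: 11.9
tcp_pos: [467.9, 10.3, -8.0]
orientation: [0.001, 0.996, 0.086, -0.004]
ft_force: [-5.8, -0.7, 5.8]
grip_width: -0.003
gripper_force: 3.5
11.9 [467.853858    10.28561181  -7.97340468] yaw 0.17156065845284027 F [-5.84204654 -0.70721023  5.8160746 ] rel [-10.9812577   -0.80025969  -0.27668187]
```

In the tool's units: 3 mm is 0.003.

```bash
echo '[0, 0.003, 0, 0, 0, 0, 0.003, 0, 0, 0, 0, 0.003, 0, 0, 0, 0, 0.003, 0, 0, 0, 0, 0.003, 0, 0, 0]' > path.dat && python3 steer.py path.dat; python3 -c "
from h import *
rel(456.9,9.2,-7.6)
import cv2
b=arm.grab_frame('scene')[150:270,260:420,::-1]
cv2.imwrite('pics/c9.png',cv2.resize(b,None,fx=5,fy=5,interpolation=cv2.INTER_CUBIC))"
```

```text
time: 12.4
tcp_pos: [483.4, 13.1, -8.1]
orientation: [0.0, 0.996, 0.086, -0.004]
ft_force: [-5.2, -0.2, 4.3]
grip_width: -0.004
gripper_force: 2.7
12.4 [483.42486549  13.12688748  -8.06286767] yaw 0.17174472911936456 F [-5.22231989 -0.1500486   4.31350369] rel [-26.80838347  -0.66402703  -0.26986108]
```

My ten views are used up, so I'll check the tray's motion numerically by matching the front corner.

```bash
cat >> h.py <<'E'
import cv2
def tray():
    a=cv2.imread('pics/scene0.png');b=np.ascontiguousarray(arm.grab_frame('scene')[:,:,::-1]);c=arm.get_calibration('scene')
    for (u,v) in ((411,233),(388,277)):
        r=cv2.matchTemplate(b[v-60:v+40,u-110:u+30],a[v-8:v+9,u-8:u+9],cv2.TM_CCOEFF_NORMED)
        _,m,_,l=cv2.minMaxLoc(r);p=(u-110+l[0]+8,v-60+l[1]+8)
        d=px('scene',p,30)-px('scene',(u,v),30);print('corner',p,round(m,2),'slide',d[0]*.985+d[1]*.171,'side',-d[0]*.171+d[1]*.985)
    h=b.astype(int);m=(h[:,:,2]>90)&(h[:,:,1]<40)&(h[:,:,0]<40);m[:, :310]=0;m[:, 400:]=0;m[:225]=0;m[270:]=0
    print('red px',m.sum(),np.argwhere(m).mean(0)[::-1] if m.any() else '')
E
python3 -c "
from h import *
tray()"
```

```text
corner (400, 218) 0.77 slide 43.83264709408814 side -69.95879343669425
corner (375, 275) 0.98 slide 25.84010743174519 side 2.530471824255634
red px 0
```

The tray has moved about 25 mm. Continuing.

```bash
echo '[0, 0.004, 0, 0, 0, 0, 0.005, 0, 0, 0, 0, 0.006, 0, 0, 0, 0, 0.006, 0, 0, 0, 0, 0.006, 0, 0, 0, 0, 0.006, 0, 0, 0, 0, 0.006, 0, 0, 0, 0, 0.006, 0, 0, 0, 0, 0.005, 0, 0, 0, 0, 0.004, 0, 0, 0]' > path.dat && python3 steer.py path.dat; python3 -c "
from h import *
rel(456.9,9.2,-7.6);tray()"
```

```text
time: 13.5
tcp_pos: [537.4, 22.9, -8.1]
orientation: [-0.0, 0.996, 0.086, -0.003]
ft_force: [-4.5, 0.1, 2.6]
grip_width: -0.002
gripper_force: 2.7
13.5 [537.4097083   22.87928072  -8.10168122] yaw 0.17200056953306656 F [-4.54664661  0.05787047  2.56435701] rel [-8.16645292e+01 -3.02120796e-01 -3.03952695e-02]
corner (400, 218) 0.77 slide 43.83264709408814 side -69.95879343669425
corner (350, 269) 0.94 slide 79.35729232949129 side -0.4012066294175689
red px 0
```

Careful with the scale: shifts go in m. That gives: 6 mm is 0.006, 5 mm is 0.005.

```bash
echo '[0, 0.004, 0, 0, 0, 0, 0.006, 0, 0, 0, 0, 0.006, 0, 0, 0, 0, 0.006, 0, 0, 0, 0, 0.006, 0, 0, 0, 0, 0.006, 0, 0, 0, 0, 0.006, 0, 0, 0, 0, 0.005, 0, 0, 0, 0, 0.004, 0, 0, 0, 0, 0.003, 0, 0, 0]' > path.dat && python3 steer.py path.dat; python3 -c "
from h import *
rel(456.9,9.2,-7.6);tray()"
```

```text
time: 14.55
tcp_pos: [589.0, 32.2, -8.1]
orientation: [-0.0, 0.996, 0.086, -0.003]
ft_force: [-5.8, 0.3, 2.0]
grip_width: -0.0
gripper_force: 2.7
14.55 [589.01146731  32.150016    -8.06140292] yaw 0.17221036207439738 F [-5.78005301  0.33134293  2.0246835 ] rel [-1.34090690e+02 -2.79433846e-02  2.04822050e-01]
corner (400, 218) 0.77 slide 43.83264709408814 side -69.95879343669425
corner (328, 262) 0.89 slide 130.97279728307618 side -9.619428595926708
red px 98 [348.47959184 252.71428571]
```

In the tool's units: 2 mm is 0.002.

```bash
echo '[0, 0.002, 0, 0, 0, 0, 0.002, 0, 0, 0, 0, 0.002, 0, 0, 0, 0, 0.002, 0, 0, 0, 0, 0, 0, 0, 0, 0, 0, 0, 0, 0]' > path.dat && python3 steer.py path.dat; python3 -c "
from h import *
rel(456.9,9.2,-7.6);tray()"
```

```text
time: 15.2
tcp_pos: [595.8, 33.3, -7.9]
orientation: [0.0, 0.996, 0.086, -0.004]
ft_force: [-8.4, 1.6, 2.5]
grip_width: 0.002
gripper_force: 3.8
15.2 [595.83528189  33.25750529  -7.94055868] yaw 0.1721294666154138 F [-8.42007622  1.61202735  2.54204393] rel [-1.41001646e+02 -9.46081296e-02  6.47234402e-01]
corner (400, 218) 0.77 slide 43.83264709408814 side -69.95879343669425
corner (325, 261) 0.9 slide 138.28511417111923 side -11.087320423249194
red px 113 [348.07079646 248.36283186]
```

```bash
echo '[0, 0.003, 0, 0, 0, 0, 0.003, 0, 0, 0, 0, 0, 0, 0, 0, 0, 0, 0, 0, 0]' > path.dat && python3 steer.py path.dat; python3 -c "
from h import *
rel(456.9,9.2,-7.6);tray()"
```

```text
time: 15.65
tcp_pos: [595.6, 33.1, -8.1]
orientation: [0.001, 0.996, 0.086, -0.01]
ft_force: [-18.3, -1.6, 13.9]
grip_width: 0.001
gripper_force: 9.4
15.65 [595.60036707  33.08275458  -8.06052443] yaw 0.17186045352825854 F [-18.33796958  -1.59070756  13.88186581] rel [-140.72211964   -0.19174698    2.37447905]
corner (400, 218) 0.77 slide 43.83264709408814 side -69.95879343669425
corner (325, 261) 0.89 slide 138.28511417111923 side -11.087320423249194
red px 114 [348.07894737 248.24561404]
```

At the end stop, with the button visible and up. I'll back off the rim, lift out, and retreat.

```bash
echo '[0, -0.006, 0, 0, 0, 0, -0.006, 0, 0, 0, 0, -0.004, 0, 0, 0, 0, 0, 0, 0, 0]' > path.dat && python3 steer.py path.dat; echo '[0, 0, 0, -0.01, 0, 0, 0, 0, -0.02, 0, 0, 0, 0, -0.03, 0, 0, 0, 0, -0.03, 0, 0, -0.02, 0, -0.03, 0, 0, -0.04, 0, -0.02, 0, 0, -0.04, 0, 0, 0, 0, -0.04, 0, 0, 0, 0, 0, 0, 0, 0, 0, 0, 0, 0, 0]' > path.dat && python3 steer.py path.dat; python3 -c "
from h import *
rel(456.9,9.2,-7.6);tray()
b=cv2.imread('pics/scene0.png');g=np.ascontiguousarray(arm.grab_frame('scene')[:,:,::-1])
for n,i in (('start',b),('now',g)):
    h=i.astype(int);m=(h[:,:,2]>90)&(h[:,:,1]<40)&(h[:,:,0]<40);m[:,:310]=0;m[:,400:]=0;m[:225]=0;m[270:]=0
    q=np.argwhere(m);print(n,len(q),q.mean(0),q.min(0),q.max(0))
for u,v,nm in((290,280,'jar'),(392,218,'garlic'),(357,308,'spoon'),(338,190,'mug')):
    r=cv2.matchTemplate(g[v-30:v+30,u-30:u+30],b[v-12:v+13,u-12:u+13],5);_,mm,_,l=cv2.minMaxLoc(r);print(nm,round(mm,2),l[0]-18,l[1]-18)
"
```

```text
time: 16.1
tcp_pos: [591.1, 31.1, -6.1]
orientation: [0.0, 0.996, 0.086, 0.002]
ft_force: [-0.1, -0.2, 0.5]
grip_width: 0.0
gripper_force: 0.0
time: 17.1
tcp_pos: [452.0, 7.1, 134.1]
orientation: [0.001, 0.996, 0.086, 0.001]
ft_force: [0.2, -0.3, 0.1]
grip_width: -0.002
gripper_force: 0.0
17.1 [451.99178136   7.12628987 134.10688698] yaw 0.17166285519312985 F [ 0.24000598 -0.3011385   0.11236205] rel [  4.84164069  -1.44676548 141.71696471]
corner (400, 218) 0.77 slide 43.83264709408814 side -69.95879343669425
corner (324, 263) 0.82 slide 137.12161069604844 side -2.6768891498146026
red px 125 [347.36 244.92]
start 173 [245.39306358 349.76300578] [240 338] [251 361]
now 123 [244.76422764 347.13821138] [239 338] [250 357]
jar 0.97 0 0
garlic 0.91 0 0
spoon 1.0 0 0
mug 0.74 0 0
```

```bash
python3 -c "
from station import arm
print(arm.finish_job())"
```

```text
the job is handed in; nothing more can be done
None
```

I handed the job in with the tray pushed home against its end stop, the button back up in front of it, and the jar, mug, garlic and spoon showing no movement in the images; the bottle and mills were not separately checked at the end, and no verdict was returned.

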